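Chock the rear can, then let one filter out of the chute

TASK

Two filter cans lie one behind the other on the sloping chute, held by the gate at its low end. Chock the rear can first: slide the loose wooden wedge in through the gap in the chute's near rail, between the two cans, until its handle block meets the rail; then fold the gate fully down with its lever, so that only the front can rolls out into the tray and the rear can stays on the ramp. Leave the wedge in and the gate down, and do not disturb the carton, the jar or the bearing.

Things in the scene. Friction and masses are not known exactly. Their poses are not given: they have to be found in the camera images.
- chute: Metal gravity chute fixed on the counter, sloping 0.105 rad. Its frame is the ramp's: x across the lane (away from the robot at zero yaw), y uphill, z square to the ramp. Origin: on the ramp surface, mid lane, at the gate hinge, 50 mm above the counter. Ramp y = 0 to 220 mm; lane 84 mm wide between rails 14 mm high, 5 mm thick.
- rail_gap (a point): Middle of the gap in the near rail, on the ramp surface in the plane of the rail's outer face: x = -47, y = 78, z = 0 mm in the chute frame. The gap runs from y = 60 to 96 mm. Outside it the ramp goes on in the same plane as a flat open apron, x = -47 to -182, y = 30 to 126 mm.
- tray (a point): Middle of the tray floor below the gate: x = 0, y = -89, z = -27 mm in the chute frame. The tray runs from y = -43 to -135 mm; its end wall rises to z = 30 mm, so a can lies in it against the end wall at about y = -97 mm.
- front_can: White steel filter can, a cylinder 76 mm in diameter and 75 mm long, about 0.4 kg, lying across the lane (axis along the chute's x) against the gate. Origin at the middle of its axis; its x axis is the cylinder axis. At the start about y = 38 mm, z = 38 mm in the chute frame.
- rear_can: An identical can, just uphill of the front one and resting against it (about y = 114 mm in the chute frame).
- wedge: Wooden wedge, 0.18 kg, loose on the apron, nose (own +x) to the lane. Bar x = 0 to 70 mm, pointed, 10 high, 24 wide at the foot, 13 at the top: fits between the touching cans at chute y = 76. Handle block x = 0 to -22, 50 wide, 32 high, wider than the gap. Origin: underside, mid front face of the block; home (block on rail) at chute x = -47. At first clear of it, up to 14 mm and 0.15 rad out of line.
- gate (a joint): Angle of the gate: 0 upright across the lane (shut), about 1.6 folded flat downhill (fully down, a hard stop). The flap is 44 mm high. A stiff hinge (0.16 N m), it stays where it is left; about 2 N at the lever's end moves it.
- lever_knob (a point): Middle of the black knob (lying cylinder, 20 mm thick, 24 mm long) at the end of the gate's lever, a 10 x 8 mm bar standing outside the near rail. Gate shut: x = -80, y = -4, z = 95 mm in the chute frame. Pushed downhill it turns with the gate about the hinge (the chute's x axis) on a 95 mm circle, down to the ramp's level.
- carton: Bystander: closed cardboard carton 90 x 120 x 70 mm, origin at the centre of its underside.
- jar: Bystander: jar with black cap, 60 mm in diameter, 90 mm high, origin at the centre of its underside.
- bearing: Bystander: flat steel bearing ring 72 mm in diameter, 20 mm high, origin at the centre of its underside.
Things that resemble listed ones, but are neither listed nor needed, are in the scene too. Of the things that look like the wedge, the smaller one is meant. Leave any green look-alike of the rear_can alone.

How it is judged:
On the way, in this order (a step that is already met when the one before it is completed fails the run):
1. the wedge is home between the two cans while the gate is still shut and holds them (x of wedge in the frame of chute above -0.057 m and y of wedge in the frame of chute between 0.055 and 0.1 m and z of wedge in the frame of chute below 0.008 m and value of joint gate below 0.25 rad and y of front_can in the frame of chute above 0.02 m and y of rear_can in the frame of chute above 0.09 m), for 0.2 s.
2. the gate is down and the front can is in the tray (value of joint gate above 1.4 rad and y of front_can in the frame of chute below -0.075 m), for 0.2 s.
At the end, for the whole second after the job is handed in: Gate folded down (over 1.4 rad); front can at rest in the tray; rear can at rest on the ramp behind the wedge (its middle more than 85 mm uphill of the gate hinge); wedge still in, its block within 13 mm of the rail (all of step 2 and y of front_can in the frame of chute above -0.135 m and z of front_can in the frame of chute between 0 and 0.025 m and y of rear_can in the frame of chute between 0.085 and 0.19 m and z of rear_can in the frame of chute below 0.045 m and linear speed of front_can below 0.02 m/s and linear speed of rear_can below 0.01 m/s and x of wedge in the frame of chute above -0.06 m and z of wedge in the frame of chute below 0.008 m); the robot touches nothing.
It fails at once if the carton, jar or bearing is moved more than 30 mm (distance of any of carton, jar, bearing from where it was at the start of the episode above 0.03 m).
It fails at once if the rear can rolls down past the gate line (y of rear_can in the frame of chute below 0.04 m).
It also fails if it takes over 53 s, if anything falls off the work surface, if the arm or the gripper's body presses on something with over 40 N, if the wrist force passes 120 N, or if a joint passes its speed limit or range.

ROBOT

A 6-joint arm with a two-finger parallel gripper is mounted at the origin on the work surface. World frame = base frame: x ahead of the robot, y to its left, z up, the work surface at z = 0. Lengths are in m, angles in rad, forces in N, time in s.
With the tool pointing down it reaches from about 0.375 to 0.975 m from the base axis. Payload 3.8 kg.
Tool frame: the origin (TCP) lies on the centre line of the jaws, within the pads' length; the fingertips stand 8 mm ahead of it and the grasp point (between the pads) lies 11 mm behind it; z points along the fingers, y is the direction in which the jaws open and shut (so a half turn about z gives the same grasp; the last joint's range is limited). The gripper opens to 85 mm and grips with 20 to 120 N. Pads are 22 mm wide; open, the fingers measure 114 mm over their backs; the gripper's body (76 mm by 85 mm) begins 54 mm behind the grasp point. The pads swing forward as they close: fully open they stand 13 mm farther back than shut.
Start: joints at [-1.362, 0.264, 1.604, -0, 1.274, -0.037], TCP at [0.164, -0.655, 0.239] pointing down, gripper open.
Joint ranges: [-2.63, 2.63], [-0.94, 2.18], [0.31, 2.57], [-1.31, 4.45], [0, 2.66], [-2.55, 2.55]. Speed limits (rad/s): [2.57, 2.57, 3.14, 3.14, 3.14, 3.14].

INTERFACE

Orientations are given as a rotation vector (axis times angle).
In Python, from workcell import * gives the robot as it stands.
- The arm moves only by the tool play_rows, never from a script. Its arguments are lists of equal length, an entry for each row: "slide": the shift along the tool's x, y, z in cm, a list of three; "delta_rot": the turn, a rotation vector about the tool's x, y, z in rad, a list of three. In form: {"slide": [[x, y, z], ...], "delta_rot": [[wx, wy, wz], ...]}. A call has 1 to 12 rows; each row is the pose to reach, as a shift and turn from the pose measured when the call began, along the tool's axes at that moment; what a row does not reach only later rows make up. A row lasts 1/12 s, in which the tool goes at most 41.7 mm and 7.16 degrees, less where a joint would pass 70% of its speed; a pose out of reach is approached as far as the arm can. A call with a gripper value outside its range is refused whole. "hand" is the opening, from 0 (shut) to 1 (fully open), set as the call begins (left out, the last holds). The fingers move at their own pace and stop on an object; "force" is the grip in N (left out, the last holds). Time passes only in rows, so rows that repeat a pose let the fingers close. It gives the time, the measured TCP pose, the force and the opening at its end, in the units of the state.
- read_state(): the state, without advancing time (a new reading comes with each control period).
- read_camera(name): name is "scene" or "top" or "wrist"; returns a dict with "image" (420x560x3 uint8, red, green, blue), "depth" (420x560 float32, m along the optical axis (not along the pixel's ray), 0 where there is no reading), "fovy" (degrees; the focal length in pixels is half the picture's height over the tangent of half this angle, whatever the lens; pixels are square), "cx", "cy" (the principal point, pixels), "world_from_camera" (4x4, takes a point from camera to world coordinates); the wrist camera has in their place "hand_eye" (4x4, takes a point from camera to tool coordinates, whose origin is the TCP and whose axes are the flange's). Camera axes: x right, y up, looking along -z (the intrinsics and any distortion apply to the point x, -y, -z); pixel columns grow to the right and rows downward; lengths in m; the calibration is good to about 2 mm. The wrist camera is an equidistant fisheye: a pixel r from the principal point sees the ray r / f radians off the axis. A picture is of the moment at which its call begins: read the wrist's pose just before it.
- finish_job(): hands the job in, once; it reports no verdict.
Trained networks look in a picture, given as the dict that the camera call returned (one of the last four; its "shot" number tells which), for a name from the list of things; names that differ only in an ending like _2 or _b are one class to them, and where a whole thing is asked for, a point or a joint stands for the part that bears it (a point fixed in the world has none). Each returns a list of dicts, best first, with "conf" (0 to 1); they miss things now and then, are a little off and sometimes report something else, mostly with a low value. They report only what shows in the picture. A call takes as long as a camera call. They do not tell look-alikes from the thing itself.
- spot_in(target, picture): "bbox" ([centre column, centre row, width, height] in pixels, round what is visible of it).
- landmark_of(target, picture): "at" ([column, row] in pixels: a listed point, or the origin of a listed thing).
The state is a dict: "time": time; "q": joint angles; "joint_vel": joint speeds; "joint_torque": joint torques, N m; "tool_pos": TCP position; "tcp_rot": TCP orientation; "wrist_force": force on the tool from outside, world axes, zero at the start; "torque": the same for the moment, N m; "width": opening from 0.0 (shut) to 1.0 (fully open).
Only numpy, scipy, OpenCV 4.12 (cv2) and the standard library are available. Lean on these libraries where they do the work, as an engineer would, in place of code of your own. Each camera call takes 0.05 s, during which the arm holds its last target.

## Working session

There is one attempt and no reset: what is moved stays moved. The work goes in short steps, Python scripts to look and compute and a tool call to move; the robot and the scene stay as the last step left them, time stands still between calls to the robot, and variables do not carry over. Pictures are saved under pics/ and viewed, and the job is handed in when it is done.

Besides the shell and the picture viewer there is one more tool, called after "Call:" as name(argument=value, ...), one argument or row to a line, values as JSON. play_rows: Moves the arm, as the interface text tells. Its arguments: {"type":"object","properties":{"slide":{"type":"array"},"delta_rot":{"type":"array"},"hand":{"type":"number"},"force":{"type":"number"}},"required":["slide","delta_rot"]}

```bash
mkdir -p pics; ls; python3 - <<'E'
from workcell import *
import cv2,pickle
s=read_state();print(s)
for n in ["scene","top","wrist"]:
    d=read_camera(n);cv2.imwrite(f"pics/{n}0.png",d["image"][:,:,::-1]);pickle.dump(d,open(f"{n}0.pkl","wb"))
    print(n,d["fovy"],d["cx"],d["cy"],d.get("world_from_camera",d.get("hand_eye")),[k for k in d])
    for t in ["chute","rail_gap","tray","front_can","rear_can","wedge","gate","lever_knob","carton","jar","bearing"]:
        try: print(t,[(x["at"],round(x["conf"],2)) for x in landmark_of(t,d)][:4])
        except Exception as e: print(t,e)
E
```

```text
pics
{'time': 0.0, 'q': array([-1.36187789e+00,  2.64767159e-01,  1.60539507e+00,  3.18657444e-05,
        1.27367139e+00, -3.68859018e-02]), 'joint_vel': array([-9.49029615e-04, -4.06566195e-05, -1.50963898e-03, -1.16547000e-03,
       -1.62494521e-03, -2.15344376e-04]), 'joint_torque': array([ 8.66474602e-04, -5.15110946e+01, -3.67315185e+01,  4.90043453e-05,
        1.29310833e-02,  1.72426212e-05]), 'tool_pos': array([ 0.16412151, -0.65400761,  0.23794117]), 'tcp_rot': array([-3.11567907e+00, -3.84848649e-01,  2.54563676e-04]), 'wrist_force': array([-0.19391446, -0.02311248, -0.2232451 ]), 'torque': array([-0.01274851, -0.02141718, -0.02228804]), 'width': 0.9980908724609843}
scene 56.377372690416934 276.71545761957435 208.80533044394866 [[-0.80843886 -0.36775261  0.45954828  1.05314244]
 [ 0.5882701  -0.53019707  0.61059754  0.64416461]
 [ 0.01910232  0.76396929  0.64496978  0.80049282]
 [ 0.          0.          0.          1.        ]] ['image', 'depth', 'fovy', 'cx', 'cy', 'world_from_camera', 'shot']
chute [([243.8, 253.0], 0.87)]
rail_gap [([278.9, 255.9], 0.62)]
tray [([229
[... 1233 characters left out ...]
190.8], 0.48)]
carton [([152.0, 239.2], 0.62)]
jar [([419.9, 235.5], 0.58)]
bearing [([395.7, 289.1], 0.71)]
wrist 65.70646984690485 277.2771772858902 211.9154701055351 [[-1.41764718e-04  9.52595725e-01  3.04238992e-01  7.69521953e-02]
 [ 9.99999936e-01  2.34961038e-04 -2.69716158e-04  2.13789387e-04]
 [-3.28414769e-04  3.04238934e-01 -9.52595698e-01 -1.34367772e-01]
 [ 0.00000000e+00  0.00000000e+00  0.00000000e+00  1.00000000e+00]] ['image', 'depth', 'fovy', 'cx', 'cy', 'hand_eye', 'shot']
chute []
rail_gap []
tray []
front_can []
rear_can []
wedge []
gate it knows: bearing, carton, chute, front_can, jar, lever_knob, rail_gap, rear_can, tray, wedge
lever_knob []
carton []
jar []
bearing []
```

View pics/scene0.png

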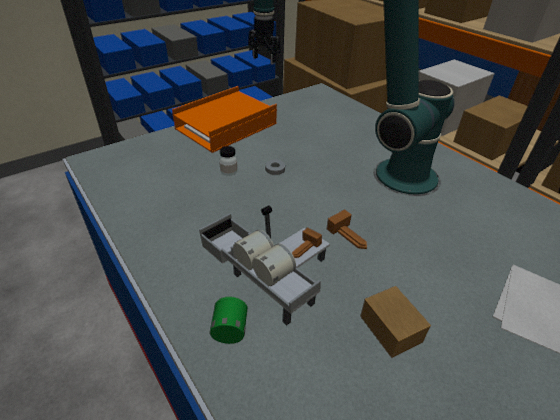

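View pics/top0.png

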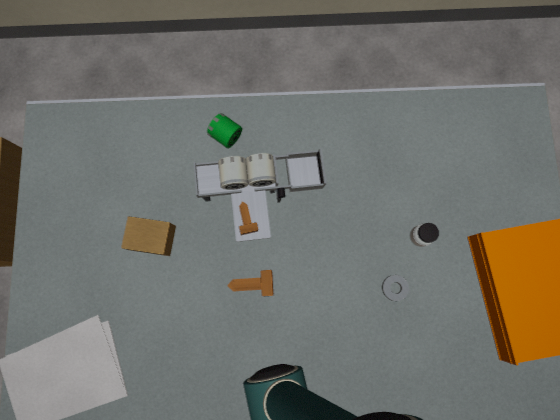

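```bash
cat > h.py <<'E'
import numpy as np,cv2,pickle
from scipy.spatial.transform import Rotation as R
def cloud(d):
    H,W=d["depth"].shape
    f=H/2/np.tan(np.radians(d["fovy"])/2)
    u,v=np.meshgrid(np.arange(W),np.arange(H))
    z=d["depth"];P=np.stack([(u-d["cx"])/f*z,-(v-d["cy"])/f*z,-z],-1)
    T=d["world_from_camera"];return P@T[:3,:3].T+T[:3,3]
def proj(d,p):
    H=d["depth"].shape[0];f=H/2/np.tan(np.radians(d["fovy"])/2)
    T=np.linalg.inv(d["world_from_camera"]);q=np.atleast_2d(p)@T[:3,:3].T+T[:3,3]
    return np.stack([d["cx"]+f*q[:,0]/-q[:,2],d["cy"]-f*q[:,1]/-q[:,2]],-1)
E
python3 - <<'E'
from h import *
for n,r in [("scene",(180,130,400,350)),("top",(200,110,320,300))]:
    d=pickle.load(open(n+"0.pkl","rb"));a,b,c,e=r
    k=min(800/(c-a),600/(e-b));cv2.imwrite(f"pics/{n}0z.png",cv2.resize(d["image"][b:e,a:c,::-1],None,fx=k,fy=k,interpolation=cv2.INTER_CUBIC))
    P=cloud(d);print(n,k)
    pts=dict(scene=[(342,230),(310,245),(267,210),(279,256),(232,171),(278,165)],top=[(244,225),(262,282),(281,191),(248,193),(260,167),(235,173),(225,130)])[n]
    for u,v in pts:print((u,v),P[v,u].round(3))
E
```

```text
scene 2.727272727272727
(342, 230) [0.392 0.087 0.014]
(310, 245) [0.547 0.12  0.069]
(267, 210) [0.613 0.018 0.15 ]
(279, 256) [0.674 0.153 0.135]
(232, 171) [ 0.504 -0.35   0.019]
(278, 165) [ 0.345 -0.296  0.013]
top 3.1578947368421053
(244, 225) [0.537 0.115 0.092]
(262, 282) [0.385 0.073 0.046]
(281, 191) [0.614 0.012 0.154]
(248, 193) [0.633 0.107 0.056]
(260, 167) [0.686 0.067 0.131]
(235, 173) [0.671 0.133 0.134]
(225, 130) [0.815 0.168 0.074]
```

View zoom.

The scene picture shows the chute with two white cans at (252,248) and (273,264), the lever knob at (267,210), and the green can at (229,320). There are two wedges: one on the apron at (310,243) in scene and (247,218) in top, and a larger one on the counter at (345,228) and (250,283). I'll confirm which is meant in an enlarged crop.

View pics/top0z.png

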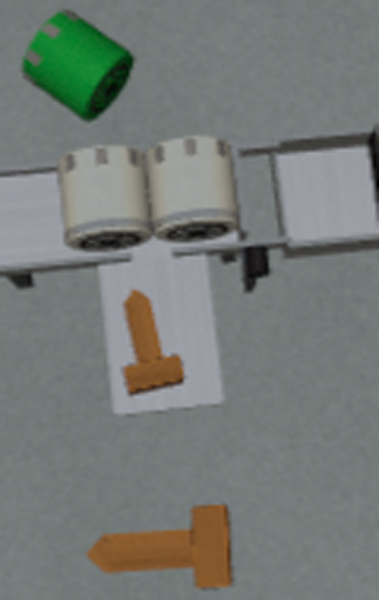

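```bash
python3 - <<'E'
from h import *
from scipy.optimize import least_squares
# chute pose: fit ramp plane + lane from clouds
for n in ["scene","top"]:
    d=pickle.load(open(n+"0.pkl","rb"));P=cloud(d)
    I=d["image"].astype(int); m=(np.abs(P[...,0]-.68)<.25)&(np.abs(P[...,1]-.05)<.25)
    hsv=cv2.cvtColor(d["image"],cv2.COLOR_RGB2HSV)
    br=m&(hsv[...,0]<18)&(hsv[...,1]>110)&(P[...,2]>.035)&(P[...,0]>.5)&(P[...,2]<.12)&(P[...,1]<.2)
    Q=P[br];print(n,len(Q),Q.min(0).round(3),Q.max(0).round(3))
    top=Q[Q[:,2]>.076];lo=Q[Q[:,2]<=.076]
    print(" block top",len(top),top.mean(0).round(3),"rest",lo.mean(0).round(3))
    # apron plane
    ap=(P[...,0]>.5)&(P[...,0]<.62)&(P[...,1]>.04)&(P[...,1]<.17)&(P[...,2]>.045)&(P[...,2]<.075)&(hsv[...,1]<60)
    A=P[ap];c=np.linalg.lstsq(np.c_[A[:,:2],np.ones(len(A))],A[:,2],rcond=None)[0]
    print(" apron",len(A),c.round(4),A.min(0).round(3),A.max(0).round(3))
    # cans
    cn=(P[...,2]>.075)&(P[...,0]>.63)&(P[...,0]<.74)&(P[...,1]>0.02)&(P[...,1]<.19)&(hsv[...,1]<90)
    C=P[cn];print(" cans",C.min(0).round(3),C.max(0).round(3))
    kn=(P[...,2]>.13)&(np.abs(P[...,0]-.615)<.04)&(np.abs(P[...,1]-.015)<.04)
    K=P[kn];print(" knob",len(K),K.mean(0).round(3),K.min(0).round(3),K.max(0).round(3))
E
```

```text
scene 400 [ 0.514 -0.105  0.035] [0.741 0.133 0.097]
 block top 177 [0.533 0.11  0.088] rest [0.569 0.108 0.068]
 apron 576 [0.0046 0.0806 0.0486] [0.5   0.046 0.046] [0.618 0.152 0.073]
 cans [0.63  0.026 0.075] [0.732 0.19  0.142]
 knob 86 [0.614 0.015 0.148] [0.6   0.005 0.13 ] [0.625 0.023 0.156]
top 305 [ 0.516 -0.095  0.047] [0.728 0.129 0.098]
 block top 146 [0.53  0.104 0.091] rest [0.574 0.114 0.068]
 apron 1107 [-0.0114  0.1083  0.0537] [0.5   0.048 0.047] [0.62  0.154 0.071]
 cans [0.63  0.023 0.075] [0.731 0.19  0.142]
 knob 72 [0.611 0.014 0.15 ] [0.6   0.004 0.139] [0.623 0.023 0.159]
```

The crop shows two wedges. The apron wedge at crop (150,345) has a bar of about 70 px by 30 px and a block about 60 px wide. The counter wedge at (160,547) is plainly bigger, with a block about 80 px wide. The apron wedge is therefore the smaller one and the one meant, and it is already on the apron with its nose to the lane. Next I fit the chute pose.

```bash
cat >> h.py <<'E'
def chuteT(x,y,yaw,z=.05): # world_from_chute
    T=np.eye(4);T[:3,:3]=R.from_euler('ZX',[yaw,0.105]).as_matrix();T[:3,3]=[x,y,z];return T
def tf(T,p): return np.atleast_2d(p)@T[:3,:3].T+T[:3,3]
E
python3 - <<'E'
from h import *
from scipy.optimize import least_squares
D={n:pickle.load(open(n+"0.pkl","rb")) for n in["scene","top"]}
pts=[];src=[]
for n,d in D.items():
    P=cloud(d);hsv=cv2.cvtColor(d["image"],cv2.COLOR_RGB2HSV)
    cn=(P[...,2]>.095)&(P[...,0]>.64)&(P[...,0]<.725)&(P[...,1]>0.025)&(P[...,1]<.185)&(hsv[...,1]<90)
    pts.append(P[cn])
lm={"scene":dict(knob=(266.9,210.4),gap=(278.9,255.9)),"top":dict(knob=(281.2,190.8),gap=(247.6,193.2))}
for sel in [[0],[1],[0,1]]:
    C=np.vstack([pts[i] for i in sel])
    def f(p):
        T=chuteT(*p);q=(C-T[:3,3])@T[:3,:3]
        r=np.minimum(abs(np.hypot(q[:,1]-.038,q[:,2]-.038)-.038),abs(np.hypot(q[:,1]-.114,q[:,2]-.038)-.038))
        k=[]
        for i in sel:
            n=["scene","top"][i]
            for nm,l in [("knob",(-.08,-.004,.095)),("gap",(-.047,.078,0))]:
                k+=list((proj(D[n],tf(T,l))[0]-lm[n][nm])/1.0)
        return np.r_[r/.002/np.sqrt(len(C)/10),np.array(k)]
    s=least_squares(f,[.69,.02,0.03],loss='soft_l1');print(sel,len(C),s.x.round(4),s.cost, s.fun[-4*len(sel):].round(2))
# overlay
T=chuteT(*s.x);np.save("chute.npy",s.x)
lines=[[(-.182,.03,0),(-.182,.126,0),(-.047,.126,0),(-.047,.03,0)],[(-.047,0,0.014),(-.047,.06,.014),(-.047,.06,0),(-.047,.096,0),(-.047,.096,.014),(-.047,.22,.014),(.047,.22,.014),(.047,0,.014)],[(-.042,-.135,.03),(.042,-.135,.03)],[(-.08,-.004,.095),(-.08,0,0)]]
for n,(a,b,c,e) in [("scene",(180,180,350,330)),("top",(190,120,330,250))]:
    d=D[n];k=min(800/(c-a),600/(e-b));im=cv2.resize(d["image"][b:e,a:c,::-1],None,fx=k,fy=k,interpolation=cv2.INTER_CUBIC)
    for L in lines:
        q=((proj(d,tf(T,L))+.5-[a,b])*k).astype(np.int32);cv2.polylines(im,[q],False,(0,0,255),1)
    cv2.imwrite(f"pics/{n}0o.png",im)
E
```

```text
[0] 1759 [0.6879 0.0316 0.0739] 46.39586729804399 [-0.06 -0.46  0.47  3.01]
[1] 1626 [0.6921 0.0355 0.1264] 31.344655964981868 [ 0.11  0.83  0.43 -1.2 ]
[0, 1] 3385 [0.6891 0.0333 0.097 ] 45.25014205001192 [-0.64 -0.23  0.72  3.05  0.09  2.19  0.62 -0.91]
```

View pics/scene0o.png

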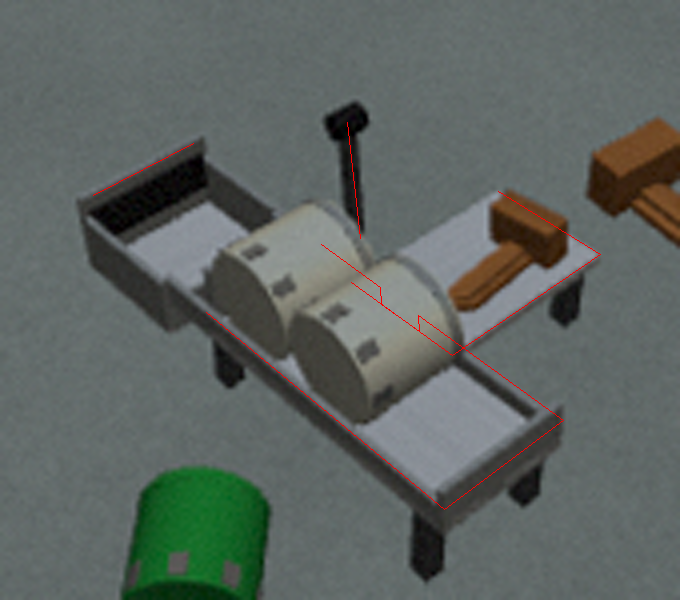

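View pics/top0o.png

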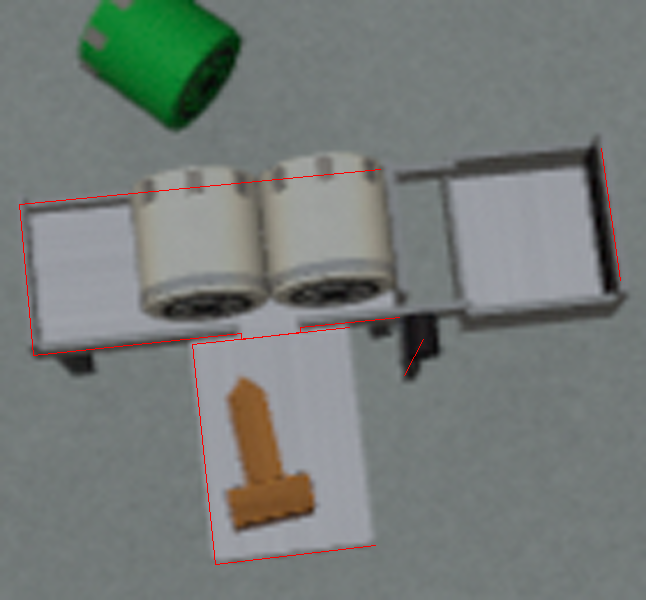

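Scene overlay: apron corners at (600,256) and (500,191), and ramp corners at (562,420) and (443,508), line up well with the model. In the top overlay the apron and uphill end also line up. I refine with these corners, then fit the wedge pose.

```bash
python3 - <<'E'
from h import *
from scipy.optimize import least_squares
D={n:pickle.load(open(n+"0.pkl","rb")) for n in["scene","top"]}
A=dict(scene=([180,180],4.0),top=([190,120],600/130))
obs=[("scene",(-.182,.126,0),(600,255)),("scene",(-.182,.03,0),(500,190)),("scene",(-.047,.22,.014),(562,412)),("scene",(.047,.22,.014),(440,500)),("scene",(-.08,-.004,.095),(347,122)),
("top",(-.182,.126,0),(216,564)),("top",(-.182,.03,0),(374,545)),("top",(-.047,.22,.014),(34,353)),("top",(.047,.22,.014),(22,204)),("top",(-.08,-.004,.095),(422,337))]
px=[np.array(p)/A[n][1]+A[n][0]-.5 for n,_,p in obs]
for sel in [("scene",),("top",),("scene","top")]:
    def f(p): 
        T=chuteT(*p); return np.concatenate([proj(D[n],tf(T,l))[0]-q for (n,l,_),q in zip(obs,px) if n in sel])
    s=least_squares(f,[.69,.02,.08],loss='soft_l1');print(sel,s.x.round(4));
print(f(s.x).reshape(-1,2).round(1).tolist())
np.save("chute.npy",s.x);T=chuteT(*s.x)
print("gap world",tf(T,(-.047,.078,0)),"knob",tf(T,(-.08,-.004,.095)))
# wedge fit in chute coordinates from brown points
for n,d in D.items():
    P=cloud(d);hsv=cv2.cvtColor(d["image"],cv2.COLOR_RGB2HSV)
    br=(hsv[...,0]<18)&(hsv[...,1]>110)&(P[...,2]>.045)&(P[...,0]>.5)&(P[...,0]<.62)&(P[...,1]>.05)&(P[...,1]<.2)
    q=(P[br]-T[:3,3])@T[:3,:3]
    b=q[(q[:,2]>.026)];print(n,"ztop",np.percentile(b[:,2],[10,50,90]).round(4),"n",len(b),len(q))
    h=np.argwhere(br)[q[:,2]>.026][:,::-1].astype(np.float32)
    rect=cv2.minAreaRect((b[:,:2]*1000).astype(np.float32));print(" block rect mm",rect)
    l=q[q[:,2]<.014]; print(" bar centroid",np.median(l,0).round(4),"nose",l[l[:,0].argmax()].round(4))
    w=np.c_[q[:,0]];pc=np.polyfit(l[:,0],l[:,1],1);print(" bar slope",pc[0])
E
```

```text
('scene',) [0.686  0.029  0.0863]
('top',) [0.6896 0.0331 0.0945]
('scene', 'top') [0.6885 0.0318 0.0903]
[[-0.0, -0.1], [-0.4, 0.2], [-0.1, 2.0], [0.4, 2.1], [0.0, -0.2], [0.0, 0.1], [0.5, 0.4], [0.2, 0.2], [0.1, -0.3], [0.8, 0.8]]
gap world [[0.63468099 0.10480758 0.05817496]] knob [[0.61006367 0.01070038 0.14405756]]
scene ztop [0.0281 0.0325 0.0345] n 122 390
 block rect mm ((-150.76039123535156, 91.02420043945312), (23.906021118164062, 47.373355865478516), 8.693933486938477)
 bar centroid [-0.1162  0.1     0.0096] nose [-0.0754  0.0989  0.0115]
 bar slope -0.00444017678897626
top ztop [0.0288 0.0317 0.0344] n 141 304
 block rect mm ((-151.36843872070312, 89.68865966796875), (21.526641845703125, 45.7530403137207), 6.545660495758057)
 bar centroid [-0.1065  0.0952  0.0082] nose [-0.0737  0.0966  0.0029]
 bar slope 0.10548820580723983
```

```bash
cat >> h.py <<'E'
def goal(x,y,z,yaw=0,tilt=0,T=None):
    """chute coords -> print slide(cm), rotvec from the present pose; tool z=-chute z, tool y=-chute y, yaw about chute z"""
    from workcell import read_state
    if T is None:T=chuteT(*np.load("chute.npy"))
    s=read_state();Rt=R.from_rotvec(s["tcp_rot"])
    Rc=R.from_matrix(T[:3,:3])*R.from_rotvec([0,0,yaw])*R.from_matrix(np.diag([1.,-1,-1]))*R.from_rotvec([0,tilt,0])
    p=tf(T,(x,y,z))[0]
    print("slide",(Rt.inv().apply(p-s["tool_pos"])*100).round(2).tolist(),"rot",(Rt.inv()*Rc).as_rotvec().round(4).tolist(),"world",p.round(4))
def where():
    from workcell import read_state
    T=chuteT(*np.load("chute.npy"));s=read_state()
    p=(s["tool_pos"]-T[:3,3])@T[:3,:3];M=T[:3,:3].T@R.from_rotvec(s["tcp_rot"]).as_matrix()
    print("t",round(s["time"],2),"chute TCP mm",(p*1000).round(1),"toolx",M[:,0].round(3),"toolz",M[:,2].round(3),"F",(T[:3,:3].T@s["wrist_force"]).round(1),"w",round(s["width"],3))
E
python3 - <<'E'
from h import *
goal(-.155,.0905,.10,yaw=.12);where()
E
```

```text
slide [53.47, -64.09, 8.04] rot [0.104, 0.0144, 0.0355] world [0.5269 0.097  0.1589]
t 1.65 chute TCP mm [-583.9 -613.1  254.9] toolx [ 0.988  0.154 -0.016] toolz [ 0.    -0.105 -0.994] F [-0.7  0.6  0.5] w 1.0
```

Call:
play_rows(
  slide=[
    [26.7, -32, 0],
    [26.7, -32, 0],
    [26.7, -32, 0],
    [26.7, -32, 0],
    [26.7, -32, 0],
    [26.7, -32, 0],
    [26.7, -32, 0],
    [53.5, -64.1, 2],
    [53.5, -64.1, 2],
    [53.5, -64.1, 2],
    [53.5, -64.1, 2],
    [53.5, -64.1, 2],
  ],
  delta_rot=[
    [0, 0, 0],
    [0, 0, 0],
    [0, 0, 0],
    [0, 0, 0],
    [0, 0, 0],
    [0, 0, 0],
    [0, 0, 0],
    [0.104, 0.014, 0.036],
    [0.104, 0.014, 0.036],
    [0.104, 0.014, 0.036],
    [0.104, 0.014, 0.036],
    [0.104, 0.014, 0.036],
  ],
  hand=1,
  force=40,
)

```text
time: 2.65
tool_pos: [0.382, -0.2029, 0.2318]
tcp_rot: [-3.021, -0.317, -0.003]
wrist_force: [1.7, -0.9, 0.8]
width: 0.998
```

```bash
python3 - <<'E'
from h import *
goal(-.155,.0905,.10,yaw=.12);where()
E
```

```text
slide [20.29, -25.42, 10.23] rot [0.0007, -0.0004, -0.0011] world [0.5269 0.097  0.1589]
t 2.65 chute TCP mm [-326.4 -185.9  202.4] toolx [0.993 0.119 0.   ] toolz [ 0.    -0.001 -1.   ] F [ 1.7 -0.9  0.9] w 0.998
```

Call:
play_rows(
  slide=[
    [20.3, -25.4, 6],
    [20.3, -25.4, 6],
    [20.3, -25.4, 6],
    [20.3, -25.4, 6],
    [20.3, -25.4, 10.2],
    [20.3, -25.4, 10.2],
    [20.3, -25.4, 10.2],
    [20.3, -25.4, 10.2],
    [20.3, -25.4, 10.2],
    [20.3, -25.4, 10.2],
    [20.3, -25.4, 10.2],
    [20.3, -25.4, 10.2],
  ],
  delta_rot=[
    [0, 0, 0],
    [0, 0, 0],
    [0, 0, 0],
    [0, 0, 0],
    [0, 0, 0],
    [0, 0, 0],
    [0, 0, 0],
    [0, 0, 0],
    [0, 0, 0],
    [0, 0, 0],
    [0, 0, 0],
    [0, 0, 0],
  ],
)

```text
time: 3.65
tool_pos: [0.527, 0.0958, 0.1597]
tcp_rot: [-3.021, -0.316, -0.003]
wrist_force: [0.0, -0.7, -0.4]
width: 0.995
```

```bash
python3 - <<'E'
from h import *
from workcell import *
where();s=read_state();d=read_camera("wrist");pickle.dump((s,d),open("w1.pkl","wb"))
cv2.imwrite("pics/w1.png",d["image"][:,:,::-1])
for t in["wedge","rail_gap","lever_knob"]:print(t,landmark_of(t,d))
# fisheye depth cloud
def wcloud(s,d):
    H,W=d["depth"].shape;f=H/2/np.tan(np.radians(d["fovy"])/2)
    u,v=np.meshgrid(np.arange(W)-d["cx"],np.arange(H)-d["cy"]);r=np.hypot(u,v)+1e-9;th=r/f
    z=d["depth"];k=np.tan(th)/r*z
    P=np.stack([u*k,-v*k,-z],-1);h=d["hand_eye"];P=P@h[:3,:3].T+h[:3,3]
    return R.from_rotvec(s["tcp_rot"]).apply(P.reshape(-1,3)).reshape(P.shape)+s["tool_pos"]
P=wcloud(s,d);T=chuteT(*np.load("chute.npy"));q=(P-T[:3,3])@T[:3,:3]
hsv=cv2.cvtColor(d["image"],cv2.COLOR_RGB2HSV)
br=(hsv[...,0]<18)&(hsv[...,1]>110)&(d["depth"]>0)
print(br.sum())
m=br&(q[...,2]>.026)&(q[...,2]<.04)&(q[...,0]>-.19);b=q[m];print("top",len(b),np.percentile(b[:,2],[10,50,90]).round(4),cv2.minAreaRect((b[:,:2]*1000).astype(np.float32)))
m=br&(abs(q[...,2]-.010)<.003)&(q[...,0]>-.13);l=q[m];print("bar",len(l),l[:,0].min(),l[:,0].max(),np.polyfit(l[:,0],l[:,1],1),np.median(l,0))
a=(hsv[...,1]<60)&(abs(q[...,0]+.11)<.06)&(abs(q[...,1]-.08)<.045)&(abs(q[...,2])<.008);print("apron z",np.median(q[a][:,2]),a.sum())
E
```

```text
t 3.65 chute TCP mm [-155.1   89.3  100.9] toolx [0.993 0.118 0.   ] toolz [ 0.001 -0.001 -1.   ] F [-0.1 -0.7 -0.3] w 0.995
wedge [{'at': [279.0, 196.9], 'conf': 0.89}, {'at': [282.9, 327.1], 'conf': 0.58}]
rail_gap [{'at': [312.3, 70.8], 'conf': 0.66}]
lever_knob [{'at': [478.4, 146.2], 'conf': 0.92}]
10405
top 2125 [0.0308 0.0318 0.0326] ((-149.37399291992188, 88.15354919433594), (20.7241153717041, 47.71841049194336), 6.092978477478027)
bar 1438 -0.1299943042653283 0.048595226930809185 [-0.26622072  0.0648298 ] [-0.10353043  0.09333662  0.00978219]
apron z -0.00018171023177083052 13655
```

View pics/w1.png

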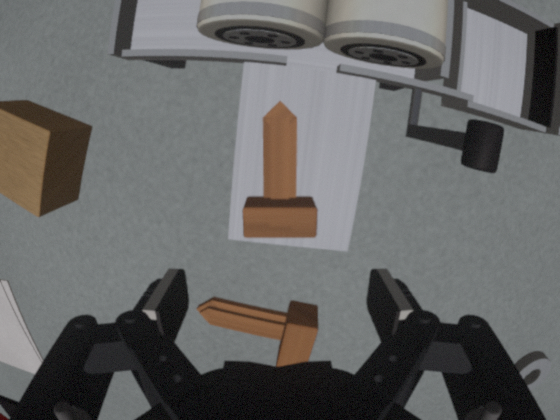

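The wrist picture shows the wedge block at (280,217), its nose at (280,103), and the rail gap between rail ends (286,60) and (340,68). The knob is at (482,146). The block top at 31.8 mm and apron at 0 mm match the given sizes. I check the gap ends before descending.

```bash
cat >> h.py <<'E'
def wcloud(s,d):
    H,W=d["depth"].shape;f=H/2/np.tan(np.radians(d["fovy"])/2)
    u,v=np.meshgrid(np.arange(W)-d["cx"],np.arange(H)-d["cy"]);r=np.hypot(u,v)+1e-9;th=r/f
    z=d["depth"];k=np.tan(th)/r*z
    P=np.stack([u*k,-v*k,-z],-1);h=d["hand_eye"];P=P@h[:3,:3].T+h[:3,3]
    P=R.from_rotvec(s["tcp_rot"]).apply(P.reshape(-1,3)).reshape(P.shape)+s["tool_pos"]
    T=chuteT(*np.load("chute.npy"));return (P-T[:3,3])@T[:3,:3]
E
python3 - <<'E'
from h import *
s,d=pickle.load(open("w1.pkl","rb"));q=wcloud(s,d)
m=(q[...,2]>.009)&(q[...,2]<.018)&(q[...,0]>-.06)&(q[...,0]<-.036)&(q[...,1]>0.02)&(q[...,1]<.15)
b=q[m];lo=b[b[:,1]<.078];hi=b[b[:,1]>.078];print(len(lo),len(hi),lo[:,1].max(),hi[:,1].min(),np.median(lo,0),np.median(hi,0))
# cans contact
m=(q[...,2]>.02)&(q[...,0]>-.045)&(q[...,0]<.03)&(q[...,1]>-.01)&(q[...,1]<.17);c=q[m];print("cans",c[:,1].min(),c[:,1].max(),c[:,0].min())
goal(-.153,.088,.019,yaw=.105);where()
E
```

```text
451 645 0.060252661315878905 0.09606552081136832 [-0.04211081  0.04084374  0.01366838] [-0.04262933  0.12258375  0.01352902]
cans -0.006542569053795466 0.1519705929573236 -0.038504813958028405
slide [0.15, 0.12, 8.23] rot [0.001, -0.0018, 0.012] world [0.5284 0.1032 0.0781]
t 3.85 chute TCP mm [-154.8   89.1  101.3] toolx [0.993 0.117 0.002] toolz [ 0.002 -0.001 -1.   ] F [ 1.3 -0.4 -0. ] w 1.004
```

Gap edges measured at y = 60.3 and 96.1 mm against the nominal 60 and 96, so the chute pose is good. Descend and grip.

Call:
play_rows(
  slide=[
    [0.15, 0.12, 2.5],
    [0.15, 0.12, 5],
    [0.15, 0.12, 7],
    [0.15, 0.12, 8.2],
    [0.15, 0.12, 8.2],
    [0.15, 0.12, 8.2],
  ],
  delta_rot=[
    [0, 0, 0.01],
    [0, 0, 0.01],
    [0, 0, 0.01],
    [0, 0, 0.01],
    [0, 0, 0.01],
    [0, 0, 0.01],
  ],
)

```text
time: 4.35
tool_pos: [0.5281, 0.1026, 0.0783]
tcp_rot: [-3.023, -0.298, -0.003]
wrist_force: [1.2, -0.4, -0.2]
width: 0.998
```

Call:
play_rows(
  slide=[
    [0, 0, 0],
    [0, 0, 0],
    [0, 0, 0],
    [0, 0, 0],
    [0, 0, 0],
    [0, 0, 0],
    [0, 0, 0],
    [0, 0, 0],
  ],
  delta_rot=[
    [0, 0, 0],
    [0, 0, 0],
    [0, 0, 0],
    [0, 0, 0],
    [0, 0, 0],
    [0, 0, 0],
    [0, 0, 0],
    [0, 0, 0],
  ],
  hand=0,
  force=40,
)

```text
time: 5.02
tool_pos: [0.5294, 0.1027, 0.08]
tcp_rot: [-3.023, -0.298, -0.007]
wrist_force: [-0.3, -1.6, 6.8]
width: 0.571
```

```bash
python3 - <<'E'
from h import *
from workcell import *
where();s=read_state();d=read_camera("wrist");pickle.dump((s,d),open("w2.pkl","wb"))
cv2.imwrite("pics/w2.png",d["image"][:,:,::-1])
q=wcloud(s,d)
hsv=cv2.cvtColor(d["image"],cv2.COLOR_RGB2HSV)
br=(hsv[...,0]<18)&(hsv[...,1]>110)&(d["depth"]>0)
m=br&(abs(q[...,2]-.010)<.004)&(q[...,0]>-.13)&(q[...,0]<-.06)&(q[...,1]>.04)&(q[...,1]<.13);l=q[m];n=l[l[:,0].argmax()];print("bar",len(l),"nose",n,np.polyfit(l[:,0],l[:,1],1),np.median(l,0))
goal(-.153,.078,.019,0);goal(-.062,.078,.019,0)
E
```

```text
t 5.02 chute TCP mm [-152.    87.6   21. ] toolx [0.994 0.106 0.004] toolz [ 0.004 -0.001 -1.   ] F [-0.4 -0.8  6.9] w 0.571
bar 4127 nose [-0.07122115  0.09695162  0.00637956] [0.10559843 0.10391759] [-0.10229713  0.09321607  0.00961843]
slide [-0.2, 0.95, 0.2] rot [0.0011, -0.0038, 0.1065] world [0.5293 0.0933 0.0771]
slide [8.85, 1.91, 0.23] rot [0.0011, -0.0038, 0.1065] world [0.6199 0.1015 0.0771]
```

View pics/w2.png

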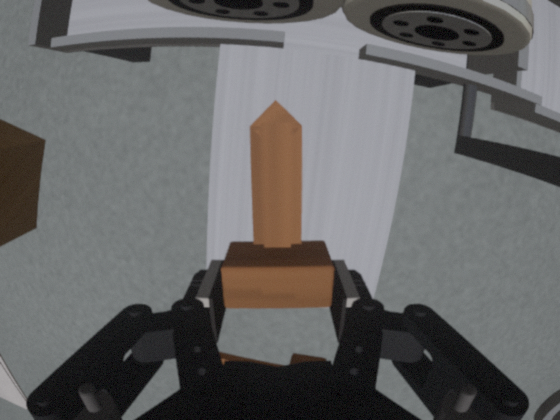

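Gripped (opening about 48.5 mm against a 50 mm block), with the bar straight between the jaws at (276,175). Align first, then insert.

Call:
play_rows(
  slide=[
    [0, 0.4, 0],
    [0, 0.8, 0],
    [-0.2, 1.1, 0],
    [-0.2, 1.1, 0],
    [-0.2, 1.1, 0],
  ],
  delta_rot=[
    [0, 0, 0.05],
    [0, 0, 0.1],
    [0, 0, 0.106],
    [0, 0, 0.106],
    [0, 0, 0.106],
  ],
)

```text
time: 5.48
tool_pos: [0.5294, 0.0913, 0.0789]
tcp_rot: [-3.035, -0.139, 0.001]
wrist_force: [0.0, -0.6, -1.1]
width: 0.572
```

```bash
python3 - <<'E'
from h import *
from workcell import *
where();s=read_state();d=read_camera("wrist");pickle.dump((s,d),open("w3.pkl","wb"))
q=wcloud(s,d)
hsv=cv2.cvtColor(d["image"],cv2.COLOR_RGB2HSV)
br=(hsv[...,0]<18)&(hsv[...,1]>110)&(d["depth"]>0)
m=br&(abs(q[...,2]-.010)<.004)&(q[...,0]>-.13)&(q[...,0]<-.06)&(q[...,1]>.04)&(q[...,1]<.13);l=q[m];n=l[l[:,0].argmax()];print("bar",len(l),"nose",n,np.polyfit(l[:,0],l[:,1],1),np.median(l,0))
goal(-.062,.0765,.020,0)
E
```

```text
t 5.48 chute TCP mm [-153.    76.2   21. ] toolx [1.    0.001 0.004] toolz [ 0.004 -0.001 -1.   ] F [-0.  -0.7 -1.1] w 0.572
bar 3981 nose [-0.07257481  0.07649788  0.00606567] [0.00936465 0.07737729] [-0.10223691  0.07647716  0.0096005 ]
slide [9.1, -0.01, 0.13] rot [0.0012, -0.0037, 0.0014] world [0.6201 0.0999 0.0779]
```

Nose is at y = 76.5 mm and straight. Insert.

Call:
play_rows(
  slide=[
    [1.5, 0, 0],
    [3, 0, 0],
    [4.5, 0, 0],
    [6, 0, 0],
    [7.2, 0, 0],
    [8, 0, 0],
    [8.4, 0, 0],
    [8.8, 0, 0],
    [9.1, 0, 0],
    [9.3, 0, 0],
    [9.4, 0, 0],
    [9.4, 0, 0],
  ],
  delta_rot=[
    [0, 0, 0],
    [0, 0, 0],
    [0, 0, 0],
    [0, 0, 0],
    [0, 0, 0],
    [0, 0, 0],
    [0, 0, 0],
    [0, 0, 0],
    [0, 0, 0],
    [0, 0, 0],
    [0, 0, 0],
    [0, 0, 0],
  ],
)

```text
time: 6.53
tool_pos: [0.6229, 0.0999, 0.0792]
tcp_rot: [-3.035, -0.139, 0.002]
wrist_force: [-0.5, 0.2, -1.6]
width: 0.575
```

```bash
python3 - <<'E'
from h import *
from workcell import *
where();s=read_state();d=read_camera("wrist");pickle.dump((s,d),open("w4.pkl","wb"))
cv2.imwrite("pics/w4.png",d["image"][:,:,::-1])
q=wcloud(s,d);hsv=cv2.cvtColor(d["image"],cv2.COLOR_RGB2HSV)
br=(hsv[...,0]<18)&(hsv[...,1]>110)&(d["depth"]>0)
m=br&(abs(q[...,2]-.032)<.004)&(q[...,0]>-.09)&(q[...,1]>.03)&(q[...,1]<.13);b=q[m];print(len(b),np.percentile(b,[2,50,98],axis=0).round(4))
E
```

```text
t 6.53 chute TCP mm [-59.2  76.4  21.3] toolx [1.    0.001 0.004] toolz [ 0.004 -0.001 -1.   ] F [-0.4  0.  -1.6] w 0.575
3885 [[-0.0663  0.053   0.0302]
 [-0.0571  0.0758  0.0321]
 [-0.0466  0.0992  0.0333]]
```

View pics/w4.png

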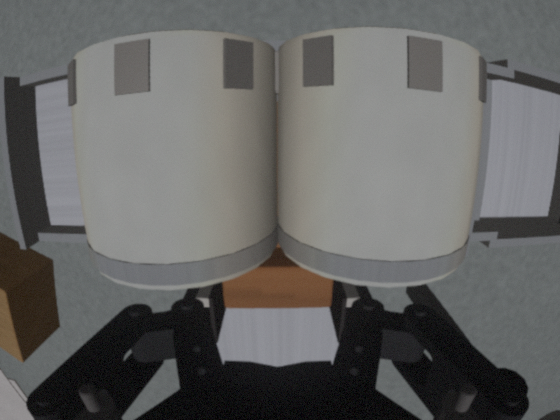

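The wrist view shows the block at (278,290) tucked under the touching cans, and its front face measures x of about -47 mm. Nudge for contact.

Call:
play_rows(
  slide=[
    [0.15, 0, 0],
    [0.3, 0, 0],
    [0.3, 0, 0],
  ],
  delta_rot=[
    [0, 0, 0],
    [0, 0, 0],
    [0, 0, 0],
  ],
)

```text
time: 6.83
tool_pos: [0.6249, 0.1002, 0.079]
tcp_rot: [-3.034, -0.139, 0.005]
wrist_force: [-3.1, -0.1, -0.2]
width: 0.577
```

```bash
python3 - <<'E'
from h import *
where()
E
```

```text
t 6.83 chute TCP mm [-57.2  76.5  21.1] toolx [1.    0.001 0.001] toolz [ 0.001 -0.001 -1.   ] F [-3.1  0.2 -0.2] w 0.577
```

Call:
play_rows(
  slide=[
    [0.2, 0, 0],
    [0.4, 0, 0],
    [0.4, 0, 0],
  ],
  delta_rot=[
    [0, 0, 0],
    [0, 0, 0],
    [0, 0, 0],
  ],
)

```text
time: 7.08
tool_pos: [0.625, 0.1002, 0.0789]
tcp_rot: [-3.035, -0.139, 0.019]
wrist_force: [-14.4, -2.0, 9.4]
width: 0.577
```

```bash
python3 - <<'E'
from h import *
from workcell import *
where();s=read_state();d=read_camera("wrist")
q=wcloud(s,d);hsv=cv2.cvtColor(d["image"],cv2.COLOR_RGB2HSV)
br=(hsv[...,0]<18)&(hsv[...,1]>110)&(d["depth"]>0)
m=br&(abs(q[...,2]-.032)<.004)&(q[...,0]>-.09)&(q[...,1]>.03)&(q[...,1]<.13);b=q[m];print(len(b),np.percentile(b,[2,50,98],axis=0).round(4))
m=(q[...,2]>.05)&(q[...,0]>-.04)&(q[...,0]<.04)&(q[...,1]>-.03)&(q[...,1]<.18)&(hsv[...,1]<90);c=q[m]
hi=c[(c[:,1]>.076)&(c[:,1]<.15)];lo=c[(c[:,1]<.076)];
for k in(lo,hi):
    A=np.c_[2*k[:,1:],np.ones(len(k))];x=np.linalg.lstsq(A,(k[:,1:]**2).sum(1),rcond=None)[0];print("can yz",x[:2],"r",np.sqrt(x[2]+x[0]**2+x[1]**2))
E
```

```text
t 7.08 chute TCP mm [-57.1  76.5  21. ] toolx [ 1.     0.001 -0.008] toolz [-0.008 -0.001 -1.   ] F [-14.5   0.3   9.4] w 0.577
3206 [[-0.0642  0.0533  0.0304]
 [-0.0565  0.0758  0.0319]
 [-0.0447  0.0989  0.0331]]
can yz [0.04717244 0.07194479] r 0.01821289726101019
can yz [0.09846223 0.09901624] r 0.03416596981724243
```

Firm stop at the rail (14 N). Release and rise.

Call:
play_rows(
  slide=[
    [-0.15, 0, 0],
    [-0.15, 0, 0],
    [-0.15, 0, 0],
  ],
  delta_rot=[
    [0, -0.005, 0],
    [0, -0.005, 0],
    [0, -0.005, 0],
  ],
)

```text
time: 7.38
tool_pos: [0.6241, 0.1001, 0.0794]
tcp_rot: [-3.035, -0.14, 0.024]
wrist_force: [-1.1, -0.4, 1.5]
width: 0.576
```

Call:
play_rows(
  slide=[
    [0, 0, 0],
    [0, 0, 0],
    [0, 0, 0],
    [0, 0, 0],
    [0, 0, 0],
    [0, 0, 0],
  ],
  delta_rot=[
    [0, 0, 0],
    [0, 0, 0],
    [0, 0, 0],
    [0, 0, 0],
    [0, 0, 0],
    [0, 0, 0],
  ],
  hand=0.85,
)

```text
time: 7.88
tool_pos: [0.6242, 0.1001, 0.0793]
tcp_rot: [-3.035, -0.14, 0.024]
wrist_force: [0.1, 0.0, -0.1]
width: 0.848
```

Call:
play_rows(
  slide=[
    [0, 0, -2],
    [0, 0, -5],
    [-1, 0, -8],
    [-2, 0, -11],
    [-3, 0, -14],
    [-3, 0, -15],
    [-3, 0, -15],
  ],
  delta_rot=[
    [0, 0, 0],
    [0, 0, 0],
    [0, 0, 0],
    [0, 0, 0],
    [0, 0, 0],
    [0, 0, 0],
    [0, 0, 0],
  ],
)

```text
time: 8.47
tool_pos: [0.5997, 0.0818, 0.2334]
tcp_rot: [-3.035, -0.14, 0.011]
wrist_force: [0.6, -0.0, 0.6]
width: 0.852
```

```bash
python3 - <<'E'
from h import *
from workcell import *
where();s=read_state();d=read_camera("wrist");pickle.dump((s,d),open("w5.pkl","wb"))
cv2.imwrite("pics/w5.png",d["image"][:,:,::-1])
q=wcloud(s,d);hsv=cv2.cvtColor(d["image"],cv2.COLOR_RGB2HSV)
br=(hsv[...,0]<18)&(hsv[...,1]>110)&(d["depth"]>0)
m=br&(abs(q[...,2]-.032)<.004)&(q[...,0]>-.09)&(q[...,1]>.03)&(q[...,1]<.13);b=q[m];print(len(b),np.percentile(b,[2,50,98],axis=0).round(4),cv2.minAreaRect((b[:,:2]*1000).astype(np.float32)))
k=(hsv[...,2]<70)&(abs(q[...,0]+.08)<.02)&(abs(q[...,1])<.03)&(q[...,2]>.07);print("knob",k.sum(),np.percentile(q[k],[2,50,98],axis=0).round(4))
print(landmark_of("lever_knob",d))
goal(-.080,.030,.16,0)
E
```

```text
t 8.47 chute TCP mm [-84.   76.7 176.3] toolx [ 1.     0.001 -0.003] toolz [-0.003 -0.001 -1.   ] F [ 0.6 -0.   0.6] w 0.852
1237 [[-0.0653  0.0536  0.0301]
 [-0.0554  0.0755  0.0319]
 [-0.046   0.0982  0.0332]] ((-55.657623291015625, 76.10401153564453), (20.329757690429688, 46.57408905029297), 1.010814905166626)
knob 9805 [[-0.094  -0.0064  0.0994]
 [-0.0737  0.0188  0.2446]
 [-0.0676  0.029   0.275 ]]
[{'at': [384.9, 215.4], 'conf': 0.91}]
slide [0.63, 4.65, 1.13] rot [0.0008, 0.0107, 0.001] world [0.6076 0.0376 0.2123]
```

View pics/w5.png

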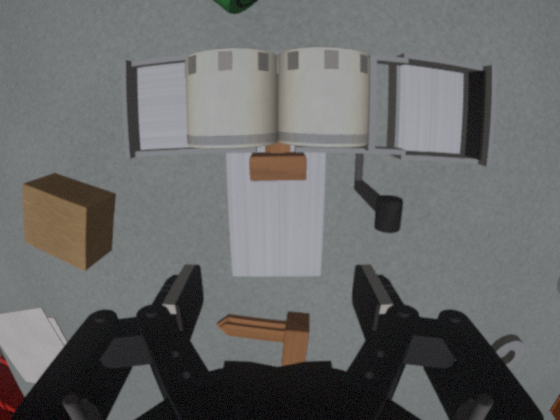

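The wedge is home (block front at about -46 to -47 mm, y = 76, top at 32 mm, so flat). The gate is still shut and the knob is at (388,214). Now shut the fingers and go uphill of the knob.

Call:
play_rows(
  slide=[
    [0.4, 2, 0],
    [0.4, 4.2, 0],
    [0.4, 4.2, 0],
    [0.4, 4.2, 0],
    [0.4, 4.2, 0],
    [0.4, 4.2, 2.5],
    [0.4, 4.2, 5],
    [0.4, 4.2, 7.5],
    [0.4, 4.2, 7.8],
    [0.4, 4.2, 7.8],
  ],
  delta_rot=[
    [0, 0.01, 0],
    [0, 0.01, 0],
    [0, 0.01, 0],
    [0, 0.01, 0],
    [0, 0.01, 0],
    [0, 0.01, 0],
    [0, 0.01, 0],
    [0, 0.01, 0],
    [0, 0.01, 0],
    [0, 0.01, 0],
  ],
  hand=0,
  force=40,
)

```text
time: 9.4
tool_pos: [0.6014, 0.0497, 0.1436]
tcp_rot: [-3.034, -0.14, 0.017]
wrist_force: [-0.5, -0.0, 0.8]
width: 0.001
```

```bash
python3 - <<'E'
from h import *
from workcell import *
where();s=read_state();d=read_camera("wrist");cv2.imwrite("pics/w6.png",d["image"][:,:,::-1])
E
```

```text
t 9.4 chute TCP mm [-85.2  35.3  90.4] toolx [ 1.     0.002 -0.007] toolz [-0.007  0.    -1.   ] F [-0.5  0.1  0.8] w 0.001
```

View pics/w6.png

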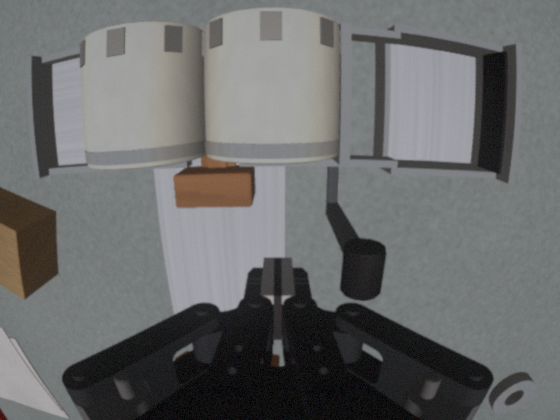

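The shut fingers at (278,270) stand clear uphill of the knob at (362,268). Push downhill along the arc.

Call:
play_rows(
  slide=[
    [0.4, 1, 0],
    [0.4, 2, 0],
    [0.4, 3, 0.1],
    [0.4, 4, 0.3],
    [0.4, 5, 0.5],
    [0.4, 6, 0.7],
    [0.4, 6.8, 1.1],
    [0.4, 7.6, 1.6],
    [0.4, 8.4, 2.1],
    [0.4, 8.4, 2.1],
  ],
  delta_rot=[
    [0, 0.01, 0],
    [0, 0.01, 0],
    [0, 0.01, 0],
    [0, 0.01, 0],
    [0, 0.01, 0],
    [0, 0.01, 0],
    [0, 0.01, 0],
    [0, 0.01, 0],
    [0, 0.01, 0],
    [0, 0.01, 0],
  ],
)

```text
time: 10.28
tool_pos: [0.6132, -0.0327, 0.1139]
tcp_rot: [-3.034, -0.137, 0.001]
wrist_force: [-0.8, 0.2, -0.8]
width: -0.0
```

```bash
python3 - <<'E'
from h import *
from workcell import *
where();s=read_state();d=read_camera("wrist");cv2.imwrite("pics/w7.png",d["image"][:,:,::-1])
d=read_camera("scene");cv2.imwrite("pics/s7.png",cv2.resize(d["image"][180:330,180:350,::-1],None,fx=4,fy=4))
E
```

```text
t 10.28 chute TCP mm [-80.8 -50.4  69.6] toolx [1.    0.    0.004] toolz [ 0.004 -0.    -1.   ] F [-0.8  0.2 -0.8] w -0.0
```

View pics/w7.png

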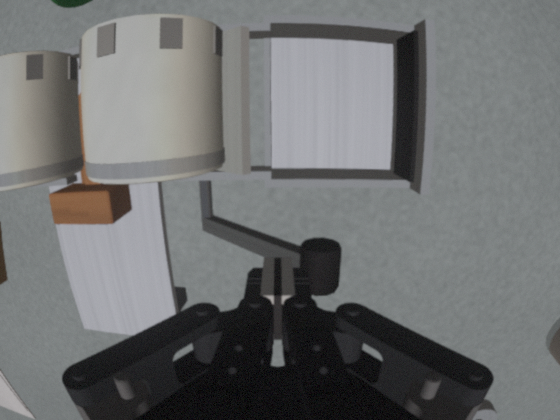

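View pics/s7.png

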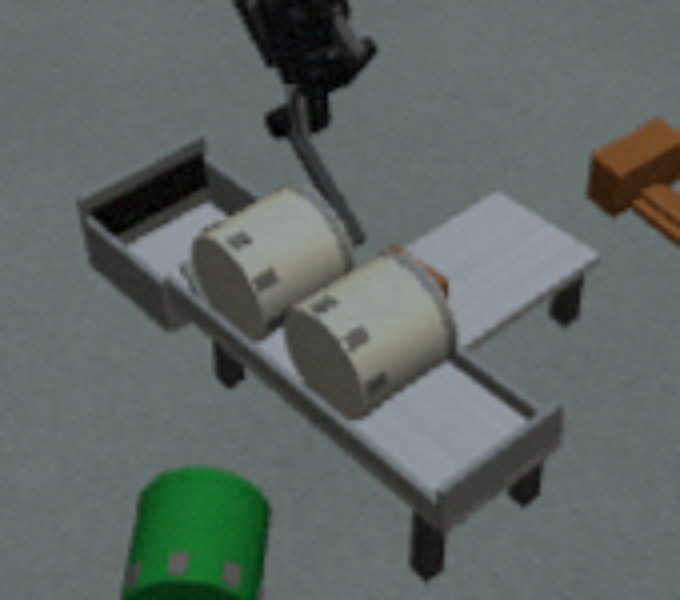

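The gate is about 40° down. The front can follows it and the rear can is held behind the wedge. Continue along the arc.

Call:
play_rows(
  slide=[
    [0, 0.8, 0.5],
    [0, 1.5, 1.1],
    [0, 2.2, 1.8],
    [0, 2.8, 2.6],
    [0, 3.3, 3.4],
    [0, 3.6, 4.2],
    [0, 3.8, 4.8],
    [0, 3.8, 4.8],
  ],
  delta_rot=[
    [0, 0, 0],
    [0, 0, 0],
    [0, 0, 0],
    [0, 0, 0],
    [0, 0, 0],
    [0, 0, 0],
    [0, 0, 0],
    [0, 0, 0],
  ],
)

```text
time: 11.05
tool_pos: [0.6157, -0.0648, 0.0612]
tcp_rot: [-3.034, -0.137, 0.004]
wrist_force: [0.1, -1.0, 0.1]
width: -0.003
```

```bash
python3 - <<'E'
from h import *
from workcell import *
where();s=read_state();d=read_camera("wrist");cv2.imwrite("pics/w8.png",d["image"][:,:,::-1])
d=read_camera("scene");cv2.imwrite("pics/s8.png",cv2.resize(d["image"][180:330,180:350,::-1],None,fx=4,fy=4))
E
```

```text
t 11.05 chute TCP mm [-81.2 -88.   20.6] toolx [1.    0.    0.002] toolz [ 0.002 -0.    -1.   ] F [ 0.  -1.   0.2] w -0.003
```

View pics/w8.png

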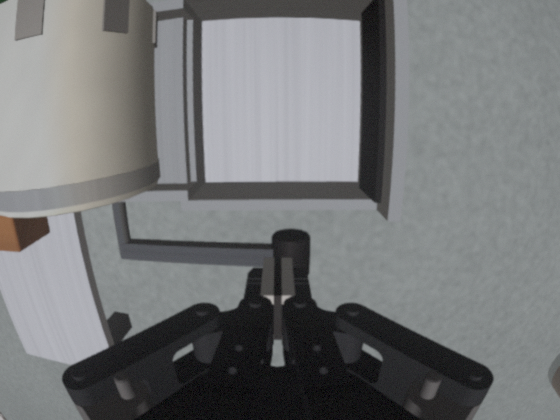

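View pics/s8.png

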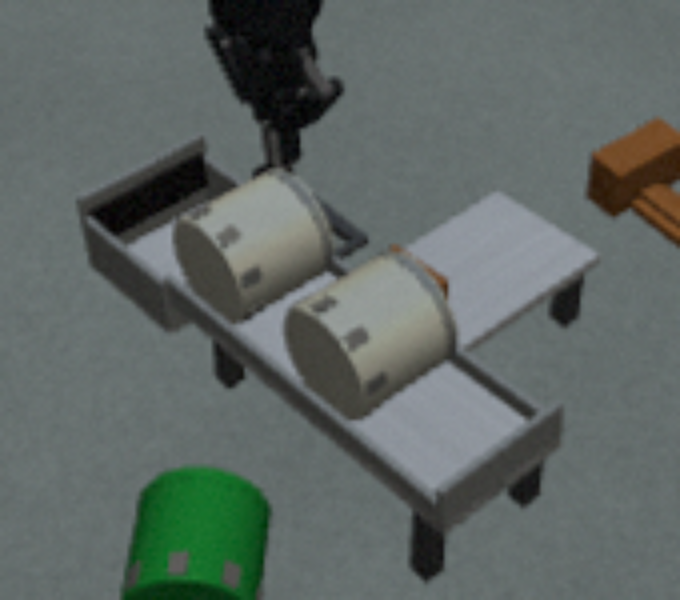

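The front can is rolling out and the rear can is holding. Press the lever the last bit down.

Call:
play_rows(
  slide=[
    [0, 0.2, 0.4],
    [0, 0.3, 0.8],
    [0, 0.4, 1.2],
    [0, 0.4, 1.5],
    [0, 0.4, 1.7],
    [0, 0.4, 1.7],
  ],
  delta_rot=[
    [0, 0, 0],
    [0, 0, 0],
    [0, 0, 0],
    [0, 0, 0],
    [0, 0, 0],
    [0, 0, 0],
  ],
)

```text
time: 11.65
tool_pos: [0.6176, -0.0674, 0.0507]
tcp_rot: [-3.034, -0.139, -0.0]
wrist_force: [-11.9, -1.6, 28.2]
width: 0.003
```

```bash
python3 - <<'E'
from h import *
from workcell import *
where();s=read_state();d=read_camera("wrist");cv2.imwrite("pics/w9.png",d["image"][:,:,::-1])
d=read_camera("scene");cv2.imwrite("pics/s9.png",cv2.resize(d["image"][180:330,180:350,::-1],None,fx=4,fy=4))
E
```

```text
t 11.65 chute TCP mm [-79.5 -91.8  10.4] toolx [1.    0.002 0.005] toolz [ 0.005 -0.001 -1.   ] F [-12.    2.4  28.1] w 0.003
```

View pics/w9.png

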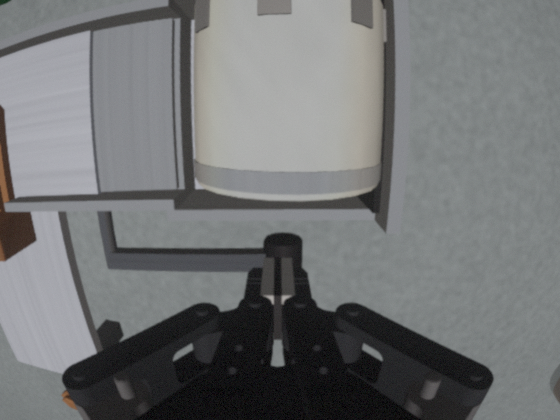

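View pics/s9.png

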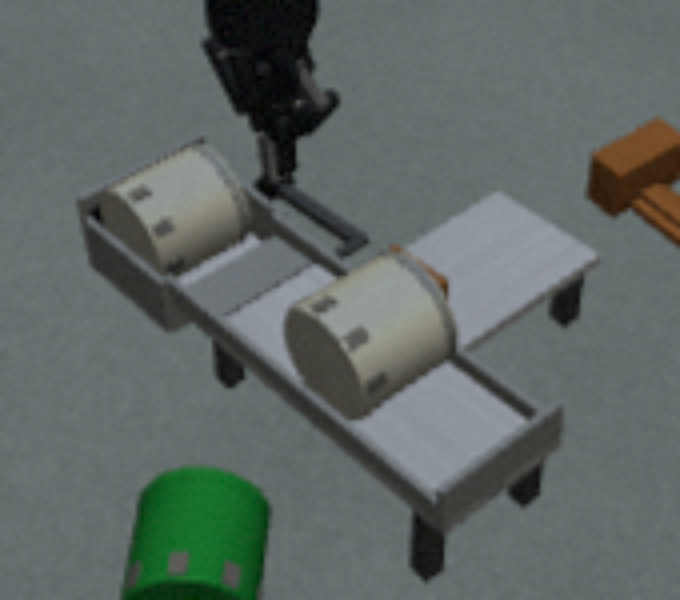

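Hard stop reached (28 N). The front can lies in the tray and the rear can is still up on the ramp. Withdraw straight up, away from the cans.

Call:
play_rows(
  slide=[
    [0, 0, -1],
    [0, 0, -3],
    [0, 0, -6],
    [-2, 0, -10],
    [-5, 0, -14],
    [-8, 0, -17],
    [-8, 0, -17],
    [-8, 0, -17],
    [-8, 0, -17],
    [-8, 0, -17],
  ],
  delta_rot=[
    [0, 0, 0],
    [0, 0, 0],
    [0, 0, 0],
    [0, 0, 0],
    [0, 0, 0],
    [0, 0, 0],
    [0, 0, 0],
    [0, 0, 0],
    [0, 0, 0],
    [0, 0, 0],
  ],
)

```text
time: 12.58
tool_pos: [0.5385, -0.092, 0.2174]
tcp_rot: [-3.033, -0.139, 0.002]
wrist_force: [-0.4, -0.5, -1.0]
width: -0.0
```

```bash
python3 - <<'E'
from h import *
from workcell import *
where();T=chuteT(*np.load("chute.npy"))
for n in("scene","top"):
  d=read_camera(n);pickle.dump(d,open(n+"9.pkl","wb"));o=pickle.load(open(n+"0.pkl","rb"))
  q=(cloud(d)-T[:3,3])@T[:3,:3];hsv=cv2.cvtColor(d["image"],cv2.COLOR_RGB2HSV)
  k=(hsv[...,2]<70)&(abs(q[...,0]+.08)<.02)&(q[...,1]<-.07)&(q[...,1]>-.12)&(abs(q[...,2])<.03);print(n,"knob",k.sum(),np.median(q[k],0).round(3))
  fl=(abs(q[...,0])<.03)&(q[...,1]<-.005)&(q[...,1]>-.04);print(" flap z",np.percentile(q[fl][:,2],[5,50,95]).round(4))
  br=(hsv[...,0]<18)&(hsv[...,1]>110)&(abs(q[...,2]-.032)<.005)&(q[...,0]>-.09)&(q[...,0]<-.03)&(q[...,1]>.03)&(q[...,1]<.13);b=q[br];print(" wedge block",len(b),np.percentile(b,[3,50,97],axis=0).round(4).tolist())
  for lo,hi,nm in((-.15,-.05,"front"),(.07,.17,"rear")):
    m=(abs(q[...,0])<.033)&(q[...,1]>lo)&(q[...,1]<hi)&(q[...,2]>(.025 if nm=="front" else .045))&(hsv[...,1]<90);c=q[m];
    from scipy.optimize import least_squares
    s=least_squares(lambda p:np.hypot(c[:,1]-p[0],c[:,2]-p[1])-.038,[(lo+hi)/2,.02],loss='soft_l1',f_scale=.002);print(" ",nm,len(c),s.x.round(4))
  for t in("carton","jar","bearing"):print(" ",t,[x["at"] for x in landmark_of(t,d)][:2])
d=pickle.load(open("top9.pkl","rb"));cv2.imwrite("pics/t9.png",d["image"][:,:,::-1])
E
```

```text
t 12.58 chute TCP mm [-160.6  -91.6  178. ] toolx [1.    0.002 0.003] toolz [ 0.003 -0.    -1.   ] F [-0.4 -0.6 -1. ] w -0.0
scene knob 61 [-0.074 -0.087 -0.001]
 flap z [-0.0013  0.0004  0.0024]
 wedge block 7 [[-0.0669, 0.0647, 0.0294], [-0.0649, 0.0977, 0.0328], [-0.0645, 0.1021, 0.0344]]
  front 458 [-0.0972  0.0125]
  rear 677 [0.1094 0.0389]
  carton [[391.5, 330.7]]
  jar [[231.8, 172.4]]
  bearing [[276.1, 165.0]]
top knob 57 [-0.078 -0.091  0.001]
 flap z [-0.0051 -0.0014  0.0022]
 wedge block 131 [[-0.0681, 0.0557, 0.0276], [-0.0576, 0.0783, 0.0313], [-0.0475, 0.0997, 0.0357]]
  front 591 [-0.094   0.0101]
  rear 651 [0.1118 0.0374]
  carton [[155.0, 239.8]]
  jar [[417.3, 235.4]]
  bearing [[396.2, 288.1], [247.5, 192.8]]
```

View pics/t9.png

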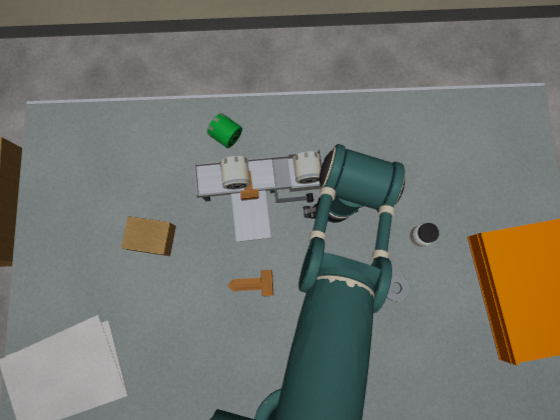

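The top view shows the front can in the tray at (308,167) and the rear can on the ramp at (235,172). The wedge block is at the rail at (249,192) and the lever is flat. The bystanders have not moved, and the arm is clear.

Call:
play_rows(
  slide=[
    [0, 0, 0],
    [0, 0, 0],
    [0, 0, 0],
    [0, 0, 0],
    [0, 0, 0],
    [0, 0, 0],
  ],
  delta_rot=[
    [0, 0, 0],
    [0, 0, 0],
    [0, 0, 0],
    [0, 0, 0],
    [0, 0, 0],
    [0, 0, 0],
  ],
)

```text
time: 13.48
tool_pos: [0.5387, -0.0922, 0.2187]
tcp_rot: [-3.034, -0.14, 0.001]
wrist_force: [0.1, -0.4, 0.8]
width: -0.002
```

```bash
python3 -c "
from workcell import *
print(finish_job())"
```

```text
the job is handed in; nothing more can be done
None
```

The job is handed in at 13.5 s of the 53 s allowed; no verdict is reported. I gripped the smaller wedge on the apron, lined it up and pushed it between the cans until its block stopped on the rail (14 N). I then folded the gate down by the knob to its hard stop (28 N) and withdrew the arm clear.

**Last checks, in the chute frame (top and scene cameras):**
- **Gate:** the flap lies flat at z of about 0, and the knob is level with the ramp.
- **Front can:** in the tray at y of about -94 to -97 mm, z of about 10 to 12 mm.
- **Rear can:** on the ramp at y of about 109 to 112 mm, z of about 38 mm.
- **Wedge:** its block front is at x of about -47 mm, and it lies flat.
- **Bystanders:** the carton, jar and bearing were found within about 3 pixels of where they started.

**Checks that disagreed or failed:**
- The scene camera saw only 7 pixels of the wedge block after withdrawal, because the rear can hid it, so its wedge reading is not usable. The wedge figures above come from the top camera.
- One rough fit of the can positions from the wrist camera, made during insertion, gave wrong radii and was ignored.

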